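# Centre the calibration weight on the bench scale

## Robot

A 7-joint arm with a two-finger parallel gripper is mounted at the origin on a cart in front of the work surface, level with it; the furniture and walls round the work are solid. World frame = base frame: x ahead of the robot, y to its left, z up, the work surface at z = 0. Lengths are in m, angles in rad, forces in N, time in s.
With the tool pointing down it reaches from about 0.4 to 0.85 m from the base axis. Payload 10.4 kg.
Tool frame: the origin (TCP) lies midway between the tips of the shut fingers; the grasp point (between the pads) lies bot.grip_depth behind it (bot.grip_depth is the distance from the TCP to the grasp point, in m); z points along the fingers, y is the line along which they close (so a half turn about z gives the same grasp; the last joint's range is limited). The gripper opens to 85 mm and grips with 20 to 120 N. Pads are 22 mm wide; open, the fingers measure 114 mm over their backs; the gripper's body (76 mm by 85 mm) begins 54 mm behind the grasp point. The pads swing forward as they close: fully open they stand 13 mm farther back than shut.
Start: joints at [1.267, 0.332, -0.065, 1.46, 0.022, 1.35, -0.088], TCP at [0.173, -0.601, 0.231] pointing down, gripper open.
Joint ranges: [-2.6, 2.6], [-0.5, 2.12], [-1.47, 1.34], [0.16, 2.42], [-1.27, 4.41], [0.06, 2.06], [-2.6, 2.6]. Speed limits (rad/s): [2.22, 2.22, 2.79, 2.79, 3.14, 3.14, 3.14].

## Interface

Orientations are given as a 3x3 rotation matrix whose columns are the frame's x, y, z axes.
In Python, from workcell import bot gives the robot as it stands.
- The arm moves only by the tool servo_tool, never from a script. Its argument "targets" is a list of rows, each an object with "offset": the shift along the tool's x, y, z in mm, a list of three; "spin": the turn about the tool's z in rad; "claw": the finger opening in mm, from 0 to 85.4. A call has 1 to 5 rows; each row is the pose to reach, as a shift and turn from the pose commanded when the call began, along the tool's axes at that moment; what a row does not reach only later rows make up. A row lasts 1/8 s, in which the tool goes at most 62.5 mm and 10.7 degrees, less where a joint would pass 70% of its speed; a pose out of reach is approached as far as the arm can. A call with a gripper value outside its range is refused whole. The fingers move at their own pace and stop on an object; the grip force is fixed at half the most. Time passes only in rows, so rows that repeat a pose let the fingers close. It gives the time, the measured TCP pose, the force, the opening and the grip force at its end, in the units of the state.
- bot.state(): the state, without advancing time (a new reading comes with each control period).
- bot.grab_frame(name): name is "scene" or "top"; returns a dict with "color" (420x560x3 uint8, red, green, blue), "range_z" (420x560 float32, m along the optical axis (not along the pixel's ray), 0 where there is no reading), "camera_matrix" (3x3 intrinsics, pixels), "origin" and "attitude" of the camera in the world. Camera axes: x right, y down, z forward; pixel columns grow to the right and rows downward; lengths in m; the calibration is good to about 2 mm. A picture is of the moment at which its call begins.
- bot.close_job(): hands the job in; it is judged then, once.
Trained networks look in the newest picture that a camera, given by its name, has taken for a name from the list of things; names that differ only in an ending like _2 or _b are one class to them, and where a whole thing is asked for, a point or a joint stands for the part that bears it (a point fixed in the world has none). Each returns a list of dicts, best first, with "confidence" (0 to 1); they miss things now and then, are a little off and sometimes report something else, mostly with a low value. They report only what shows in the picture. A call takes as long as a camera call. They do not tell look-alikes from the thing itself.
- bot.find_in(camera, label): "at" ([x, y, z] in m, in world coordinates, good to about 4 mm: the middle of the surface that is visible of it).
- bot.outline_of(camera, label): "mask" (420x560 bool, what is visible of it).
- bot.mark_of(camera, label): "at" ([x, y, z] in m, in world coordinates, good to about 4 mm: a listed point, or the origin of a listed thing).
The state is a dict: "t": time; "q": joint angles; "qd": joint speeds; "joint_torque": joint torques, N m; "tcp_pos": TCP position; "orientation": TCP orientation; "contact_force": force on the tool from outside, world axes, zero at the start; "torque": the same for the moment, N m; "finger_gap": finger opening in m; "grip_force": force on a finger pad.
Only numpy, scipy, OpenCV 4.12 (cv2) and the standard library are available. Lean on these libraries where they do the work, as an engineer would, in place of code of your own. Each camera call takes 0.05 s, during which the arm holds its last target. There are 200 camera calls.

## Task

The tall brass weight stands near the rim of the bench scale's round pan. With the fingertips, nudge it in light taps and low down, never gripping, lifting or tipping it, until it stands upright in the middle of the pan, to within about 5 mm; then press the scale's push key fully down and let it come up again, with the weight still centred. Leave the things around the scale where they are.

Things in the scene. Friction and masses are not known exactly. Their poses are not given: they have to be found in the camera images.
- pan: round steel pan of the scale, 84 mm in diameter, flat and level, fixed, no raised rim. Its origin is the centre of its upper face, 46 mm above the table; z is up, its x and y directions mean nothing. The scale's case below it stops 30 mm above the table (30 mm is the top of the case).
- cal_weight: tall brass calibration weight, the only thing standing on the pan, about 0.2 kg: a turned piece 55 mm high with a foot 20 mm in diameter, a plain cylindrical body 26 mm in diameter from 6 to 34 mm above its foot, a narrow neck and a knob head 19 mm in diameter. Its origin is the centre of its foot's underside; z is its axis, up when it stands. It slides when it is nudged low down and topples when it is pushed at the knob.
- scale: flat grey bench scale, 200 mm deep (x) by 130 mm wide (y), fixed to the table. Its origin is at table height under its middle; its x points from the display and key at the front to the pan at the back. The pan's centre lies at x = +38 mm, the key at x = -70 mm, y = -36 mm in this frame.
- key_top (a point): centre of the top face of the scale's only push key, a round white key 20 mm in diameter; this point is 51 mm above the table when the key is up and goes down with it. The key stands 9 mm proud of a black housing 36 mm in diameter and is pressed straight down.
- key (a joint): travel of that key: 0 m up, 0.005 m fully down; a spring of about 4 N at full travel brings it back.
- small_weight: bystander: a smaller brass weight, 18 mm in diameter and 38 mm high, standing on the table beside the scale
- ferrule_2: bystander: cream ring, 23 mm in diameter, 22 mm high, on the table beside the scale
- handle_blank_c: bystander: dark wooden knife-handle blank, 118 mm long, 23 mm wide, 19 mm thick, lying on the table beside the scale
- marker_1: bystander: felt marker, 124 mm long, 14 mm thick, lying on the table
- screwdriver: bystander: screwdriver, 180 mm long, 24 mm thick, lying on the table
- small_hammer: bystander: small hammer, 200 mm long, head 78 mm across, 20 mm thick, lying on the table
There are look-alikes about, which are no part of the job. Leave any orange or turquoise look-alike of the cal_weight alone.

How it is judged:
On the way, in this order (a step that is already met when the one before it is completed fails the run):
1. the weight stands upright and at rest within 6 mm of the pan's centre, key not pressed (horizontal distance between cal_weight and pan below 0.006 m and angle between cal_weight's own z axis and vertical below 0.06 rad and linear speed of cal_weight below 0.02 m/s and value of joint key below 0.0015 m), for 0.2 s.
2. the key is pressed down (at least 4 of its 5 mm) with the weight still centred (value of joint key above 0.004 m and horizontal distance between cal_weight and pan below 0.006 m), for 0.05 s.
At the end, for the whole second after the job is handed in: The weight stands upright (within 0.06 rad) and at rest on the pan, its axis within 6 mm of the pan's centre, and the key, pressed at least 4 mm after the weight was centred, is up again (horizontal distance between cal_weight and pan below 0.006 m and z of cal_weight in the frame of pan between -0.003 and 0.003 m and angle between cal_weight's own z axis and vertical below 0.06 rad and linear speed of cal_weight below 0.01 m/s and value of joint key below 0.0015 m); the robot touches nothing.
It fails at once if the weight was lifted off the pan (z of cal_weight in the frame of pan above 0.008 m).
It fails at once if the weight was tipped over or knocked off the pan (angle between cal_weight's own z axis and vertical above 0.4 rad or z of cal_weight in the frame of pan below -0.008 m).
It fails at once if the weight was hit, squeezed or pushed hard (over 12 N) (contact force between the arm and cal_weight above 12 N).
It fails at once if a bystander was moved more than 25 mm (distance of any of small_weight, ferrule_2, handle_blank_c, marker_1, screwdriver, small_hammer from where it was at the start of the episode above 0.025 m).
It also fails if it takes over 48 s, if anything falls off the work surface, if the arm or the gripper's body presses on something with over 40 N, if the wrist force passes 120 N, or if a joint passes its speed limit or range.

## Working session

There is one attempt and no reset: what is moved stays moved. The work goes in short steps, Python scripts to look and compute and a tool call to move; the robot and the scene stay as the last step left them, time stands still between calls to the robot, and variables do not carry over. Pictures are saved under pics/ and viewed, at most 10 in all, crops included, and the job is handed in when it is done.

Besides the shell and the picture viewer there is one more tool, called after "Call:" by a JSON object that holds its "api" and its "payload", one argument or row to a line. servo_tool: Moves the arm, as the interface text tells. Its arguments: {"type":"object","properties":{"targets":{"type":"array"}},"required":["targets"]}

```bash
mkdir -p pics; ls
cat > h.py <<'E'
import numpy as np, cv2
from workcell import bot
def save(f,name,box=None,s=1):
    im=f["color"][:,:,::-1]
    if box: im=im[box[1]:box[3],box[0]:box[2]]
    cv2.imwrite(name,cv2.resize(im,None,fx=s,fy=s,interpolation=cv2.INTER_CUBIC))
def cloud(f):
    K=np.array(f["camera_matrix"]);z=f["range_z"];v,u=np.indices(z.shape)
    p=np.stack([(u-K[0,2])/K[0,0]*z,(v-K[1,2])/K[1,1]*z,z],-1)
    return p@np.array(f["attitude"]).T+np.array(f["origin"])
def proj(f,P):
    K=np.array(f["camera_matrix"]);c=(np.atleast_2d(P)-np.array(f["origin"]))@np.array(f["attitude"])
    return np.c_[c[:,0]/c[:,2]*K[0,0]+K[0,2],c[:,1]/c[:,2]*K[1,1]+K[1,2]]
E
python3 - <<'E'
from h import *
s=bot.state();print(s["t"],s["tcp_pos"],s["orientation"],s["finger_gap"],bot.grip_depth)
fs={}
for c in("scene","top"):
    f=bot.grab_frame(c);save(f,f"pics/{c}0.png");print(c,f["origin"],np.round(f["attitude"],3).tolist(),f["camera_matrix"][0][0])
    for l in("pan","cal_weight","scale","key_top","small_weight"):
        print(l,[(np.round(d["at"],4).tolist(),round(d["confidence"],2)) for d in bot.mark_of(c,l)])
print(bot.state()["t"])
E
```

```text
pics
0.0 [ 0.17309475 -0.60015486  0.23050889] [[ 9.60821963e-01  2.77165863e-01 -4.90299629e-04]
 [ 2.77166282e-01 -9.60820979e-01  1.37752155e-03]
 [-8.92882210e-05 -1.45944748e-03 -9.99998931e-01]] 0.08557143216408308 0.0187
scene [-0.15078798  0.6190915   0.49874903] [[-0.629, -0.321, 0.707], [-0.777, 0.291, -0.559], [-0.026, -0.901, -0.433]] 449.5450355663971
pan [([0.5534, -0.0468, 0.0444], 0.64), ([0.4415, -0.0605, 0.0553], 0.26)]
cal_weight [([0.5362, -0.0527, 0.0434], 0.78), ([0.6679, -0.0863, -0.0005], 0.75), ([0.5729, -0.1887, -0.0015], 0.66)]
scale [([0.5114, -0.0409, 0.0005], 0.59)]
key_top [([0.4398, -0.0629, 0.0536], 0.56)]
small_weight [([0.4851, 0.0532, -0.0042], 0.42)]
top [0.41774345 0.05091966 0.9018459 ] [[0.021, -0.988, 0.152], [-1.0, -0.018, 0.024], [-0.021, -0.153, -0.988]] 453.7644557562395
pan [([0.5549, -0.0421, 0.0497], 0.68)]
cal_weight [([0.6697, -0.0823, 0.0022], 0.73), ([0.5724, -0.1845, -0.0045], 0.6), ([0.535, -0.0623, 0.0442], 0.53), ([0.3719, -0.035, -0.0015], 0.15)]
scale [([0.5164, -0.0402, -0.0005], 0.77)]
key_top [([0.4426, -0.065, 0.0528], 0.49)]
small_weight [([0.4866, 0.0531, -0.0018], 0.46)]
0.6
```

View pics/scene0.png

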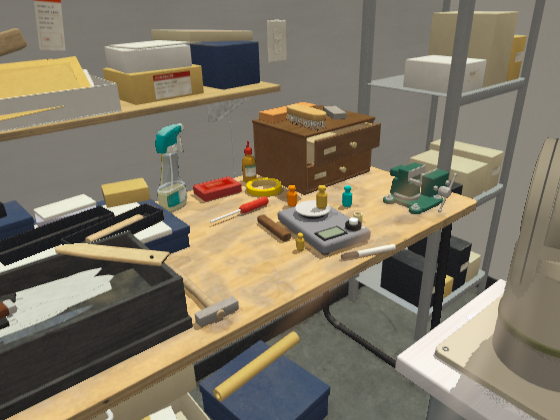

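View pics/top0.png

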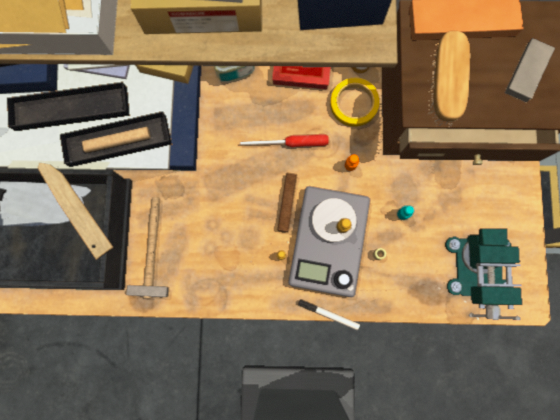

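The scene picture shows the brass weight on the pan at about (322,198). The look-alikes are orange at (292,196) and turquoise at (347,196). In the top view brass is at (345,225), orange at (352,162), turquoise at (406,212), and the small brass weight is on the table at (281,255). Only the one at (345,225) is brass and standing on the pan. I'll confirm that in an enlarged crop and measure it.

```bash
cat >> h.py <<'E'
from scipy.optimize import least_squares
def circ(P,r=None):
    c=P.mean(0)
    if r: return least_squares(lambda x:np.hypot(*(P-x).T)-r,c,loss='soft_l1',f_scale=.001).x
    return least_squares(lambda x:np.hypot(*(P-x[:2]).T)-x[2],[*c,.01],loss='soft_l1',f_scale=.001).x
def measure(cam):
    f=bot.grab_frame(cam);C=cloud(f);hsv=cv2.cvtColor(f["color"],cv2.COLOR_RGB2HSV)
    near=np.hypot(C[...,0]-.552,C[...,1]+.045)<.06
    brass=near&(hsv[...,1]>110)&(C[...,2]>.048)
    n,lab,st,_=cv2.connectedComponentsWithStats(brass.astype(np.uint8))
    brass=lab==1+np.argmax(st[1:,4])
    pan=near&(hsv[...,1]<60)&(hsv[...,2]>150)&(abs(C[...,2]-.046)<.008)
    return f,C,hsv,brass,pan
E
python3 - <<'E'
from h import *
for c in("top","scene"):
    f,C,hsv,b,p=measure(c)
    W=C[b];P=C[p]
    print(c,"brass n",b.sum(),"z pct",np.percentile(W[:,2],[5,50,95,99]).round(4),"xy mean",W.mean(0).round(4))
    knob=W[W[:,2]>np.percentile(W[:,2],98)-.006];print(" knob",knob.mean(0).round(4),len(knob))
    body=W[(W[:,2]>.053)&(W[:,2]<.079)]
    if len(body)>8: print(" body fit r13",circ(body[:,:2],.013).round(4),len(body))
    # pan: ellipse from pixel hull -> plane z=.046
    h=cv2.convexHull(np.argwhere(p)[:,::-1].astype(np.int32)).reshape(-1,2)
    K=np.array(f["camera_matrix"]);R=np.array(f["attitude"]);o=np.array(f["origin"])
    d=np.c_[(h[:,0]-K[0,2])/K[0,0],(h[:,1]-K[1,2])/K[1,1],np.ones(len(h))]@R.T
    H=(o+d*((.046-o[2])/d[:,2])[:,None])[:,:2]
    print(" pan z",np.median(P[:,2]).round(4),"hull fit",circ(H).round(4),circ(H,.042).round(4),len(P))
    print(" t",bot.state()["t"])
    u,v=proj(f,[.535,-.05,.06])[0].astype(int)
    save(f,f"pics/crop_{c}.png",(u-55,v-45,u+55,v+75),5 if c=="top" else 5)
    np.savez(f"{c}.npz",color=f["color"],C=C)
E
```

```text
top brass n 156 z pct [0.0643 0.0888 0.1017 0.103 ] xy mean [ 0.5358 -0.0551  0.0886]
 knob [ 0.5381 -0.0575  0.0999] 73
 body fit r13 [ 0.5396 -0.0587] 26
 pan z 0.0452 hull fit [ 0.5531 -0.0429  0.0415] [ 0.5532 -0.0429] 1197
 t 0.65
scene brass n 210 z pct [0.0531 0.0769 0.1006 0.1017] xy mean [ 0.5334 -0.0553  0.0763]
 knob [ 0.5364 -0.0582  0.0994] 33
 body fit r13 [ 0.5394 -0.0612] 105
 pan z 0.0464 hull fit [ 0.5515 -0.044   0.0425] [ 0.5514 -0.0439] 362
 t 0.7
```

View pics/crop_scene.png

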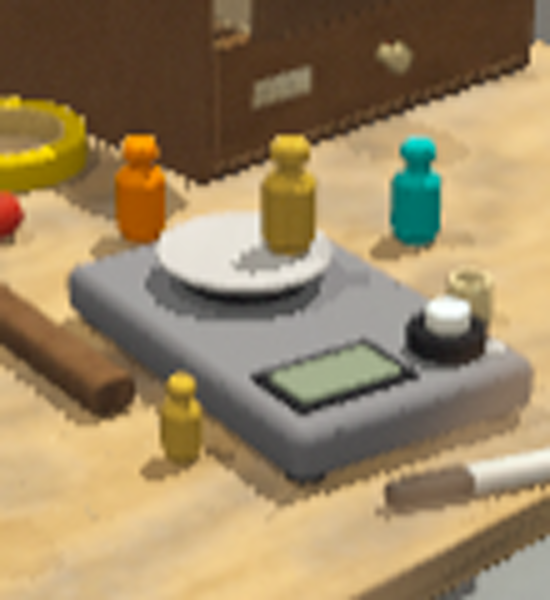

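View pics/crop_top.png

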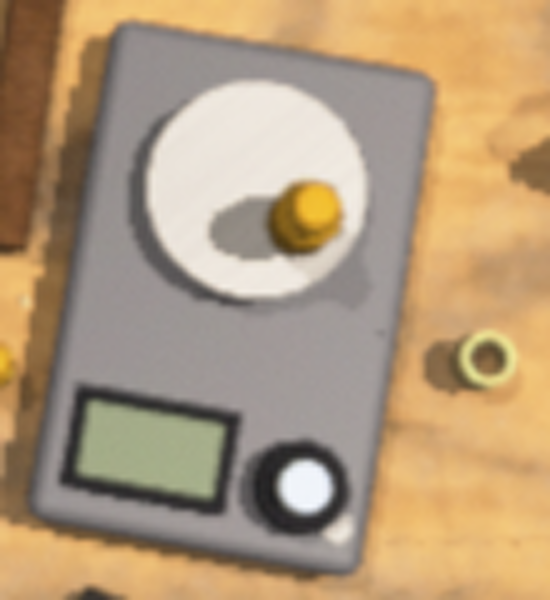

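Both crops show brass, standing on the pan towards the robot's right. The orange one (scene crop 140,190) and the turquoise one (415,190) stand on the table, so they are not the target. Before the transit I'll check the heights along the path and settle the scale's pose.

Run:
```python
from h import *
for c in("top","scene"):
    D=np.load(c+".npz");C=D["C"];hsv=cv2.cvtColor(D["color"],cv2.COLOR_RGB2HSV)
    v=C[(C[...,0]>.2)&(C[...,0]<.6)&(C[...,1]<-.2)&(C[...,1]>-.6)]
    print(c,"vise max z",np.percentile(v[:,2],[50,99,100]).round(3))
    k=(np.hypot(C[...,0]-.442,C[...,1]+.063)<.022)&(hsv[...,1]<60)&(hsv[...,2]>190)
    K=C[k&(abs(C[...,2]-.051)<.006)];print(" key",K.mean(0).round(4),np.median(K[:,2]).round(4),len(K))
    a=C[(np.hypot(C[...,0]-.51,C[...,1]+.094)<.05)];print(" local max z",np.percentile(a[:,2],[50,99]).round(3))
    g=C[(abs(C[...,2]-.030)<.004)&(hsv[...,1]<40)&(abs(C[...,0]-.51)<.14)&(abs(C[...,1]+.04)<.1)][:,:2].astype(np.float32)
    print(" scale",cv2.minAreaRect(g))
a=np.array([.173,-.6,.23]);b=np.array([.5,-.105,.23])
s=bot.state();R=np.array(s["orientation"]);print(s["t"],"delta tool mm",(R.T@(b-s["tcp_pos"])*1000).round(1))
w=np.array([.539,-.0595]);p=np.array([.5525,-.0432]);print("head deg",np.degrees(np.arctan2(*(p-w)[::-1])),np.linalg.norm(p-w),"tool",np.degrees(np.arctan2(R[1,0],R[0,0])))
```

```text
top vise max z [-0.001  0.096  0.101]
 key [ 0.4406 -0.0601  0.0498] 0.0498 77
 local max z [0.028 0.1  ]
 scale ((0.5146070122718811, -0.035604700446128845), (0.12647518515586853, 0.19542165100574493), 80.69771575927734)
scene vise max z [-0.017  0.096  0.471]
 key [ 0.4389 -0.0615  0.0508] 0.0508 32
 local max z [0.014 0.101]
 scale ((0.5120968222618103, -0.034953780472278595), (0.12503215670585632, 0.19511455297470093), 80.72309875488281)
0.7 delta tool mm [ 451.3 -385.6    1.3]
head deg 50.36773684715623 0.021164593074283252 tool 16.09108701350065
```

Call:
{"api": "servo_tool", "payload": {
  "targets": [
    {"offset": [38,-32,0],"spin": -0.12,"claw": 0},
    {"offset": [76,-64,0],"spin": -0.24,"claw": 0},
    {"offset": [114,-97,0],"spin": -0.36,"claw": 0},
    {"offset": [152,-130,0],"spin": -0.48,"claw": 0},
    {"offset": [190,-162,0],"spin": -0.6,"claw": 0}
  ]
}}

```text
t: 1.32
tcp_pos: [0.3117, -0.3908, 0.2316]
orientation: [[0.633, 0.774, 0.0], [0.774, -0.633, -0.001], [-0.0, 0.001, -1.0]]
contact_force: [0.6, -0.3, 0.5]
finger_gap: 0.0001
grip_force: 0.0
```

Call:
{"api": "servo_tool", "payload": {
  "targets": [
    {"offset": [50,-5,0],"spin": 0,"claw": 0},
    {"offset": [105,-10,0],"spin": 0,"claw": 0},
    {"offset": [160,-16,0],"spin": 0,"claw": 0},
    {"offset": [215,-21,0],"spin": 0,"claw": 0},
    {"offset": [270,-26,0],"spin": 0,"claw": 0}
  ]
}}

```text
t: 1.95
tcp_pos: [0.4635, -0.166, 0.2317]
orientation: [[0.637, 0.771, 0.001], [0.771, -0.637, -0.001], [-0.0, 0.001, -1.0]]
contact_force: [0.6, -0.0, -0.1]
finger_gap: -0.0001
grip_force: 0.0
```

Call:
{"api": "servo_tool", "payload": {
  "targets": [
    {"offset": [45,-5,0],"spin": 0,"claw": 0},
    {"offset": [77,-8,0],"spin": 0,"claw": 0},
    {"offset": [77,-8,30],"spin": 0,"claw": 0},
    {"offset": [77,-8,80],"spin": 0,"claw": 0},
    {"offset": [77,-8,80],"spin": 0,"claw": 0}
  ]
}}

```text
t: 2.58
tcp_pos: [0.5033, -0.1027, 0.1487]
orientation: [[0.636, 0.771, -0.006], [0.771, -0.636, 0.002], [-0.002, -0.006, -1.0]]
contact_force: [-0.3, 0.3, 0.9]
finger_gap: 0.0
grip_force: 0.0
```

Call:
{"api": "servo_tool", "payload": {
  "targets": [
    {"offset": [0,0,40],"spin": 0,"claw": 0},
    {"offset": [0,0,75],"spin": 0,"claw": 0},
    {"offset": [0,0,94],"spin": 0,"claw": 0},
    {"offset": [10,0,94],"spin": 0,"claw": 0},
    {"offset": [20,0,94],"spin": 0,"claw": 0}
  ]
}}

```text
t: 3.2
tcp_pos: [0.52, -0.0869, 0.0591]
orientation: [[0.636, 0.771, 0.002], [0.771, -0.636, -0.0], [0.001, 0.002, -1.0]]
contact_force: [0.2, 1.0, 0.9]
finger_gap: -0.0001
grip_force: 0.0
```

Call:
{"api": "servo_tool", "payload": {
  "targets": [
    {"offset": [2,0,0],"spin": 0,"claw": 0},
    {"offset": [4,0,0],"spin": 0,"claw": 0},
    {"offset": [6,0,0],"spin": 0,"claw": 0},
    {"offset": [7,0,0],"spin": 0,"claw": 0},
    {"offset": [7,0,0],"spin": 0,"claw": 0}
  ]
}}

```text
t: 3.82
tcp_pos: [0.5227, -0.0822, 0.0573]
orientation: [[0.637, 0.771, -0.0], [0.771, -0.637, -0.0], [-0.0, 0.0, -1.0]]
contact_force: [-0.4, -0.3, 0.4]
finger_gap: 0.0002
grip_force: 0.0
```

Run:
```python
from h import *
s=bot.state();print(s["t"],s["tcp_pos"].round(4) if hasattr(s["tcp_pos"],'round') else s["tcp_pos"])
for c in("top","scene"):
    f,C,hsv,b,p=measure(c);W=C[b]
    print(c,b.sum(),np.percentile(W[:,2],[5,95]).round(4)," body",circ(W[(W[:,2]>.053)&(W[:,2]<.079)][:,:2],.013).round(4))
    k=W[W[:,2]>np.percentile(W[:,2],98)-.006];print(" knob",k.mean(0).round(4))
    if c=="scene":
        u,v=proj(f,[.53,-.06,.06])[0].astype(int);save(f,"pics/s1.png",(u-50,v-50,u+50,v+40),6)
```

```text
3.825 [ 0.5227 -0.0822  0.0573]
top 106 [0.0585 0.1909]  body [ 0.5396 -0.0587]
 knob [ 0.5232 -0.0438  0.1927]
scene 215 [0.0526 0.1012]  body [ 0.5395 -0.0614]
 knob [ 0.5358 -0.0575  0.0999]
```

Call:
{"api": "servo_tool", "payload": {
  "targets": [
    {"offset": [1,-1,3],"spin": 0,"claw": 0},
    {"offset": [3,-1,3],"spin": 0,"claw": 0},
    {"offset": [5,-1,3],"spin": 0,"claw": 0},
    {"offset": [7,-1,3],"spin": 0,"claw": 0},
    {"offset": [8,-1,3],"spin": 0,"claw": 0}
  ]
}}

```text
t: 4.55
tcp_pos: [0.5271, -0.0753, 0.0543]
orientation: [[0.636, 0.771, -0.0], [0.771, -0.636, -0.0], [-0.0, 0.0, -1.0]]
contact_force: [0.4, -0.4, 0.8]
finger_gap: -0.0001
grip_force: 0.5
```

```bash
cat >> h.py <<'E'
def look(pic=None):
    s=bot.state();print(round(s["t"],2),np.round(s["tcp_pos"],4))
    for c in("top","scene"):
        f,C,hsv,b,p=measure(c);W=C[b&(C[...,2]<.11)]
        print(c,len(W)," body",circ(W[(W[:,2]>.053)&(W[:,2]<.079)][:,:2],.013).round(4),"knob",W[(W[:,2]>.093)].mean(0).round(4),"top z",np.percentile(W[:,2],97).round(4))
        if pic and c=="scene":
            u,v=proj(f,[.53,-.06,.06])[0].astype(int);save(f,pic,(u-50,v-50,u+50,v+40),6)
E
python3 -c "
from h import *
look('pics/s2.png')"
```

```text
4.55 [ 0.5271 -0.0753  0.0543]
top 65  body [ 0.5425 -0.0554] knob [ 0.5416 -0.0468  0.0982] top z 0.0993
scene 216  body [ 0.5425 -0.0577] knob [ 0.5385 -0.0538  0.0985] top z 0.1016
```

View pics/s2.png

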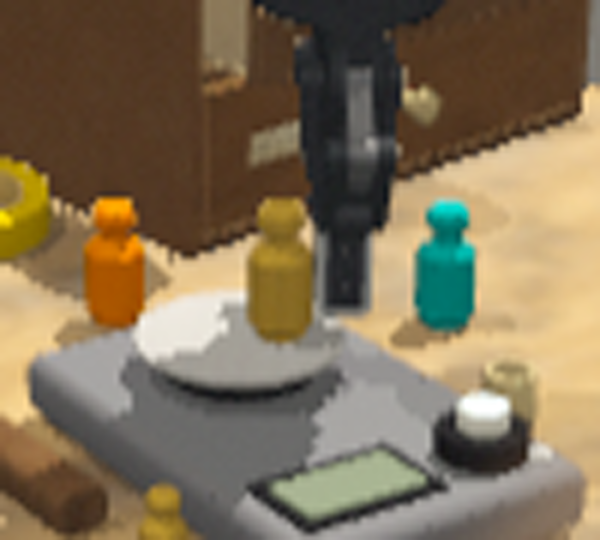

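Call:
{"api": "servo_tool", "payload": {
  "targets": [
    {"offset": [2,0,0],"spin": 0,"claw": 0},
    {"offset": [4,0,0],"spin": 0,"claw": 0},
    {"offset": [6,0,0],"spin": 0,"claw": 0},
    {"offset": [8,0,0],"spin": 0,"claw": 0},
    {"offset": [10,0,0],"spin": 0,"claw": 0}
  ]
}}

```text
t: 5.28
tcp_pos: [0.5335, -0.0675, 0.0543]
orientation: [[0.637, 0.771, 0.0], [0.771, -0.637, -0.0], [-0.0, 0.0, -1.0]]
contact_force: [-1.1, -0.6, 0.1]
finger_gap: 0.0002
grip_force: 0.6
```

Call:
{"api": "servo_tool", "payload": {
  "targets": [
    {"offset": [1,0,0],"spin": 0,"claw": 0},
    {"offset": [2,0,0],"spin": 0,"claw": 0},
    {"offset": [2,0,0],"spin": 0,"claw": 0},
    {"offset": [-8,0,0],"spin": 0,"claw": 0},
    {"offset": [-38,0,0],"spin": 0,"claw": 0}
  ]
}}

```text
t: 5.9
tcp_pos: [0.5093, -0.0964, 0.0544]
orientation: [[0.635, 0.773, 0.001], [0.773, -0.635, 0.001], [0.001, 0.0, -1.0]]
contact_force: [-0.8, -1.2, 0.4]
finger_gap: -0.0001
grip_force: 0.0
```

Call:
{"api": "servo_tool", "payload": {
  "targets": [
    {"offset": [-40,0,0],"spin": 0,"claw": 0},
    {"offset": [-60,0,0],"spin": 0,"claw": 0},
    {"offset": [-60,0,0],"spin": 0,"claw": 0}
  ]
}}

```text
t: 6.28
tcp_pos: [0.4699, -0.1451, 0.0544]
orientation: [[0.639, 0.769, -0.0], [0.769, -0.639, -0.001], [-0.001, 0.0, -1.0]]
contact_force: [-0.2, 0.2, 0.2]
finger_gap: 0.0001
grip_force: 0.0
```

```bash
cat >> h.py <<'E'
def rel(c):
    "weight minus pan, from one picture: silhouette mask of a turned profile vs pan ellipse"
    f,C,hsv,b,p=measure(c)
    h=cv2.convexHull(np.argwhere(p)[:,::-1].astype(np.int32)).reshape(-1,2)
    K=np.array(f["camera_matrix"]);R=np.array(f["attitude"]);o=np.array(f["origin"])
    d=np.c_[(h[:,0]-K[0,2])/K[0,0],(h[:,1]-K[1,2])/K[1,1],np.ones(len(h))]@R.T
    pan=circ((o+d*((.046-o[2])/d[:,2])[:,None])[:,:2],.042)
    a=np.linspace(0,2*np.pi,24,endpoint=False);prof=[(0,10),(6,13),(34,13),(38,6),(42,6),(46,9.5),(52,9.5),(55,6)]
    M=np.array([[r*np.cos(t),r*np.sin(t),z+46] for z,r in prof for t in a])/1000
    S=8;big=cv2.resize(b.astype(np.uint8),None,fx=S,fy=S,interpolation=cv2.INTER_NEAREST)
    def mask(xy):
        q=(proj(f,M+[xy[0],xy[1],0])+.5)*S;m=np.zeros_like(big);n=len(a)
        for i in range(len(prof)-1): cv2.fillConvexPoly(m,cv2.convexHull(q[i*n:(i+2)*n].astype(np.int32)),1)
        return m
    from scipy.optimize import minimize
    x0=C[b][:,:2].mean(0)
    r=minimize(lambda x:(mask(x)!=big).sum()/big.sum(),x0,method="Nelder-Mead",options=dict(initial_simplex=[x0,x0+[.01,0],x0+[0,.01]],xatol=2e-4,fatol=1e-4))
    print(c,"weight",r.x.round(4),"misfit",round(r.fun,3),"pan",pan.round(4),"need mm",((pan-r.x)*1000).round(1))
E
python3 -c "
from h import *
look();rel('top');rel('scene')"
```

```text
6.28 [ 0.4699 -0.1451  0.0544]
top 160  body [ 0.5501 -0.0462] knob [ 0.5484 -0.0446  0.0995] top z 0.1021
scene 209  body [ 0.5502 -0.0486] knob [ 0.546  -0.0447  0.0988] top z 0.1017
top weight [ 0.5493 -0.0451] misfit 0.215 pan [ 0.5532 -0.0429] need mm [3.9 2.2]
scene weight [ 0.5522 -0.0501] misfit 0.102 pan [ 0.5511 -0.0438] need mm [-1.1  6.3]
```

Call:
{"api": "servo_tool", "payload": {
  "targets": [
    {"offset": [30,3,0],"spin": -0.1,"claw": 0},
    {"offset": [55,6,0],"spin": -0.21,"claw": 0},
    {"offset": [75,8,0],"spin": -0.21,"claw": 0},
    {"offset": [85,8,0],"spin": -0.21,"claw": 0},
    {"offset": [85,8,0],"spin": -0.21,"claw": 0}
  ]
}}

```text
t: 7.1
tcp_pos: [0.5315, -0.0818, 0.0542]
orientation: [[0.46, 0.888, -0.0], [0.888, -0.46, 0.0], [0.0, -0.0, -1.0]]
contact_force: [-0.4, -0.2, -0.9]
finger_gap: 0.0002
grip_force: 0.0
```

Call:
{"api": "servo_tool", "payload": {
  "targets": [
    {"offset": [7,0,0],"spin": 0,"claw": 0},
    {"offset": [12,0,0],"spin": 0,"claw": 0},
    {"offset": [14,0,0],"spin": 0,"claw": 0},
    {"offset": [16,0,0],"spin": 0,"claw": 0},
    {"offset": [18,0,0],"spin": 0,"claw": 0}
  ]
}}

```text
t: 7.72
tcp_pos: [0.5395, -0.0672, 0.0543]
orientation: [[0.462, 0.887, -0.0], [0.887, -0.462, -0.001], [-0.001, 0.0, -1.0]]
contact_force: [-0.9, -1.3, 0.8]
finger_gap: 0.0
grip_force: 0.9
```

Call:
{"api": "servo_tool", "payload": {
  "targets": [
    {"offset": [1,0,0],"spin": 0,"claw": 0},
    {"offset": [2,0,0],"spin": 0,"claw": 0},
    {"offset": [2,0,0],"spin": 0,"claw": 0}
  ]
}}

```text
t: 8.1
tcp_pos: [0.5406, -0.065, 0.0543]
orientation: [[0.462, 0.887, 0.0], [0.887, -0.462, -0.0], [-0.0, 0.0, -1.0]]
contact_force: [-0.9, -0.8, 0.1]
finger_gap: -0.0001
grip_force: 0.7
```

Call:
{"api": "servo_tool", "payload": {
  "targets": [
    {"offset": [-8,0,0],"spin": 0,"claw": 0},
    {"offset": [-38,0,0],"spin": 0,"claw": 0},
    {"offset": [-70,0,0],"spin": 0,"claw": 0},
    {"offset": [-80,0,0],"spin": 0,"claw": 0},
    {"offset": [-80,0,0],"spin": 0,"claw": 0}
  ]
}}

```text
t: 8.72
tcp_pos: [0.5035, -0.1363, 0.0544]
orientation: [[0.463, 0.886, 0.0], [0.886, -0.463, -0.0], [0.0, 0.0, -1.0]]
contact_force: [-0.3, 0.3, -0.4]
finger_gap: 0.0001
grip_force: 0.0
```

```bash
python3 -c "
from h import *
look('pics/s3.png');rel('top');rel('scene')"
```

```text
8.72 [ 0.5035 -0.1363  0.0544]
top 157  body [ 0.552  -0.0426] knob [ 0.5503 -0.0411  0.0995] top z 0.102
scene 213  body [ 0.5517 -0.0455] knob [ 0.5479 -0.0412  0.0988] top z 0.1014
top weight [ 0.5514 -0.0417] misfit 0.234 pan [ 0.5537 -0.0429] need mm [ 2.3 -1.2]
scene weight [ 0.5535 -0.0473] misfit 0.097 pan [ 0.5532 -0.0449] need mm [-0.3  2.4]
```

Call:
{"api": "servo_tool", "payload": {
  "targets": [
    {"offset": [0,0,-25],"spin": 0,"claw": 0},
    {"offset": [5,-15,-50],"spin": 0,"claw": 0},
    {"offset": [22,-55,-50],"spin": 0,"claw": 0},
    {"offset": [37,-91,-50],"spin": 0,"claw": 0},
    {"offset": [37,-91,-35],"spin": 0,"claw": 0}
  ]
}}

```text
t: 9.55
tcp_pos: [0.4398, -0.0588, 0.09]
orientation: [[0.458, 0.889, 0.002], [0.889, -0.458, -0.002], [-0.001, 0.002, -1.0]]
contact_force: [0.2, -0.0, 0.8]
finger_gap: -0.0004
grip_force: 0.0
```

Call:
{"api": "servo_tool", "payload": {
  "targets": [
    {"offset": [0,0,10],"spin": 0,"claw": 0},
    {"offset": [0,0,20],"spin": 0,"claw": 0},
    {"offset": [0,0,25],"spin": 0,"claw": 0},
    {"offset": [0,0,25],"spin": 0,"claw": 0}
  ]
}}

```text
t: 10.05
tcp_pos: [0.4399, -0.0612, 0.0639]
orientation: [[0.462, 0.887, -0.001], [0.887, -0.462, 0.001], [0.0, -0.001, -1.0]]
contact_force: [-0.0, 0.2, -0.2]
finger_gap: -0.0
grip_force: 0.0
```

View pics/s3.png

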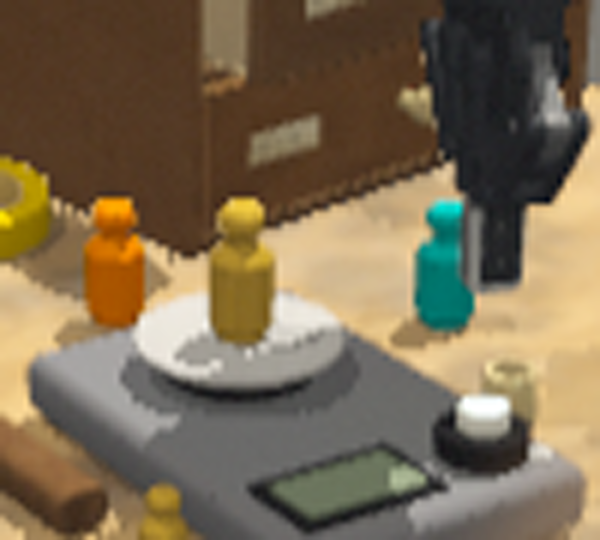

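The crop shows the weight upright and centred on the pan: weight axis at about x=241, pan spanning 133–348. Next I press the key.

Call:
{"api": "servo_tool", "payload": {
  "targets": [
    {"offset": [0,0,8],"spin": 0,"claw": 0},
    {"offset": [0,0,13],"spin": 0,"claw": 0},
    {"offset": [0,0,15],"spin": 0,"claw": 0},
    {"offset": [0,0,17],"spin": 0,"claw": 0},
    {"offset": [0,0,17],"spin": 0,"claw": 0}
  ]
}}

```text
t: 10.68
tcp_pos: [0.4399, -0.0612, 0.0473]
orientation: [[0.462, 0.887, -0.0], [0.887, -0.462, -0.0], [-0.0, -0.0, -1.0]]
contact_force: [-1.4, 0.7, 3.8]
finger_gap: -0.0
grip_force: 1.6
```

Call:
{"api": "servo_tool", "payload": {
  "targets": [
    {"offset": [0,0,1],"spin": 0,"claw": 0},
    {"offset": [0,0,2],"spin": 0,"claw": 0},
    {"offset": [0,0,2],"spin": 0,"claw": 0}
  ]
}}

```text
t: 11.05
tcp_pos: [0.44, -0.0612, 0.0459]
orientation: [[0.462, 0.887, -0.0], [0.887, -0.462, -0.001], [-0.001, 0.0, -1.0]]
contact_force: [-6.0, -0.8, 13.6]
finger_gap: 0.0
grip_force: 7.0
```

Call:
{"api": "servo_tool", "payload": {
  "targets": [
    {"offset": [0,0,-10],"spin": 0,"claw": 0},
    {"offset": [-10,0,-50],"spin": 0,"claw": 0},
    {"offset": [-50,0,-100],"spin": 0,"claw": 0},
    {"offset": [-80,0,-120],"spin": 0,"claw": 0},
    {"offset": [-80,0,-120],"spin": 0,"claw": 0}
  ]
}}

```text
t: 11.68
tcp_pos: [0.4032, -0.1343, 0.1671]
orientation: [[0.465, 0.885, 0.003], [0.885, -0.465, -0.002], [-0.001, 0.004, -1.0]]
contact_force: [0.9, 0.8, -0.6]
finger_gap: 0.0001
grip_force: 0.0
```

```bash
python3 -c "
from h import *
look('pics/s4.png');rel('top');rel('scene')
f=bot.grab_frame('top');C=cloud(f);u,v=proj(f,[.52,-.05,.05])[0].astype(int);save(f,'pics/t4.png',(u-50,v-40,u+50,v+50),6)
k=C[np.hypot(C[...,0]-.44,C[...,1]+.061)<.006];print('key z',np.median(k[:,2]))"
```

```text
11.68 [ 0.4032 -0.1343  0.1671]
top 158  body [ 0.5519 -0.0427] knob [ 0.5506 -0.0412  0.0995] top z 0.1019
scene 213  body [ 0.5519 -0.0452] knob [ 0.5479 -0.0413  0.0983] top z 0.1016
top weight [ 0.5509 -0.0416] misfit 0.219 pan [ 0.5532 -0.0429] need mm [ 2.2 -1.3]
scene weight [ 0.5539 -0.0476] misfit 0.09 pan [ 0.5511 -0.0438] need mm [-2.8  3.9]
key z 0.05015547840031509
```

View pics/t4.png

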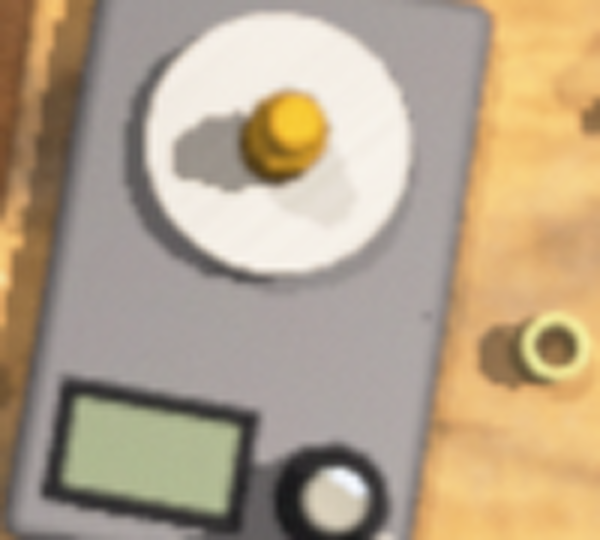

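The top crop shows the weight's base centre at about (282,142) and the pan centre at about (278,143), roughly 1.5 mm apart. The key is back up at z ≈ 0.050 and the arm is clear, so I'm handing in.

```bash
python3 -c "
from workcell import bot
print(bot.close_job())"
```

```text
the job is handed in; nothing more can be done
None
```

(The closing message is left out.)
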